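# Ready the riffle splitter for brushing out

### The job

Get the riffle splitter ready to be brushed out between two samples, touching and pushing only: first push the catch pan that stands out fully home against its rear stop beside the other one, so that nothing misses the pans, and only then push the red-knobbed gate lever from shut, past its half-open detent, right over to the fully open stop. Pick nothing up, keep both pans flat on the table and home, and leave the brush and the two sample vials where they are.

Things in the scene. Friction and masses are not known exactly. Their poses are not given: they have to be found in the camera images.
- splitter: Riffle splitter of sheet aluminium, 164 deep (x) x 290 wide (y) x 220 mm high, fixed; yaw varies (up to 0.22 rad). Open V hopper on top, narrow throat, chute covers sloping out below. Origin: centre of its footprint on the table; x points from its lever side (faces the robot) to the back, y left, z up. Front end plate at x = -77 mm, lower edge 54 mm up: the pans slide under it. The hopper rim is its top.
- bay_left (a point): Where a pan's origin lies when home in the left bay: splitter frame x = -40, y = +75 mm, on the table. A bay is 121 mm wide between 24 mm high guides (x = -75 to +75 mm; the middle guide between the bays is 28 mm wide); a 30 mm high stop bar closes both bays at x = +80 mm.
- bay_right (a point): The same for the right bay: splitter frame x = -40, y = -75 mm. Beware: to the right of the splitter stands a fixed sieve shaker, its base filling world x 0.47 to 0.85, y -0.30 to 0.00 m, 0.12 m high, with a sieve stack on it, x 0.55 to 0.76, y -0.26 to -0.04, and two rods, up to 0.7 m high: come round it on the robot's side.
- pan_a: One of two like catch pans: open steel tray, 240 long (x) x 110 wide (y) x 45 mm high, 3 mm walls, 3 mm rolled rim on top, about 0.4 kg, loose, slides on the table along its bay. Origin: centre of its underside; x axis as the splitter's. Home: rear wall against the stop bar, front wall at x = -160 mm in the splitter's frame, 83 mm in front of the end plate.
- pan_b: The other catch pan, just like pan_a. Either pan may be in either bay. One of the two starts home, the other 50 to 75 mm farther out towards the robot.
- gate_lever (a joint): 0 = shut, first stop, leaning 0.65 rad to the left (+y of the splitter); 0.65 = half open, upright, sprung detent; 1.30 = fully open, second stop, leaning 0.65 rad right. Turns about the splitter's x axis. Pushing at the knob takes about 9 N to leave shut or the detent; it snaps on by itself past about 0.35 and 1.05 and falls back when let go before. Starts shut, below 0.05.
- lever_knob (a point): Centre of the lever's red ball knob, 30 mm across, 130 mm from the pivot: 253 mm above the table at either stop, 280 mm upright, 11 mm in front of the front end plate and above the hopper rim. Below it a flat steel bar, 15 mm wide and 5 mm thick, runs to the pivot.
- lever_pivot (a point): The lever's pivot on the splitter's front: splitter frame x = -88.5, y = 0, z = 150 mm. The lever swings in the plane x = -88.5 mm.
- brush: Fine sieve brush with a wooden handle, 40 x 165 x 18 mm, lying left of the splitter; origin at the centre of its underside. Leave it.
- vial: Glass sample vial with a red cap, 27 mm across, 70 mm high, left of the splitter; origin at the centre of its underside. Leave it.
- vial_black: A like vial with a black cap, beside it. Leave it.

How it is judged:
On the way:
1. both catch pans are home against the stop bar while the gate lever is still shut (x of pan_a in the frame of splitter between -0.046 and -0.034 m and angle between the x axis of each of pan_a, pan_b and the x axis of splitter, either way round below 0.08 rad and height (world z) of each of pan_a, pan_b below 0.006 m and x of pan_b in the frame of splitter between -0.046 and -0.034 m and value of joint gate_lever below 0.15 rad), for 0.2 s.
At the end, for the whole second after the job is handed in: Both pans flat on the table, in line with their bays (within 0.08 rad) and within 6 mm of touching the stop bar, at rest; the gate lever within 0.08 rad of its second, fully open stop (joint above 1.22 of 1.30) (x of pan_a in the frame of splitter between -0.046 and -0.034 m and angle between the x axis of each of pan_a, pan_b and the x axis of splitter, either way round below 0.08 rad and height (world z) of each of pan_a, pan_b below 0.006 m and x of pan_b in the frame of splitter between -0.046 and -0.034 m and value of joint gate_lever above 1.22 rad and linear speed of each of pan_a, pan_b below 0.01 m/s).
It fails at once if a catch pan is lifted or tipped instead of slid on the table (height (world z) of any of pan_a, pan_b above 0.012 m or angle between any of pan_a, pan_b's own z axis and vertical above 0.12 rad).
It fails at once if the brush or one of the two sample vials is moved by more than 30 mm (distance of any of brush, vial, vial_black from where it was at the start of the episode above 0.03 m).
It also fails if it takes over 45 s, if anything falls off the work surface, if the arm or the gripper's body presses on something with over 40 N, if the wrist force passes 120 N, or if a joint passes its speed limit or range.

### The arm

A 7-joint arm with a two-finger parallel gripper is mounted at the origin on a cart in front of the work surface, level with it; the furniture and walls round the work are solid. World frame = base frame: x ahead of the robot, y to its left, z up, the work surface at z = 0. Lengths are in m, angles in rad, forces in N, time in s.
With the tool pointing down it reaches from about 0.35 to 0.9 m from the base axis. Payload 8.1 kg.
Tool frame: the origin (TCP) lies at the very end of the fingers, on their centre line; the grasp point (between the pads) lies 19 mm behind it; z points along the fingers, x is the direction in which the jaws open and shut, and the axes are right-handed (so a half turn about z gives the same grasp; the last joint's range is limited). The gripper opens to 92 mm and grips with 3 to 60 N. Pads are 19 mm wide; open, the fingers measure 130 mm over their backs; the gripper's body (75 mm by 190 mm) begins 47 mm behind the grasp point.
Start: joints at [1.206, 0.434, 0.025, 1.573, -0.012, 1.134, -0.075], TCP at [0.162, -0.604, 0.227] pointing down, gripper open.
Joint ranges: [-2.62, 2.62], [-0.44, 2.09], [-1.27, 1.32], [0.08, 2.57], [-1.32, 4.46], [0.12, 2], [-2.74, 2.74]. Speed limits (rad/s): [2.22, 2.22, 3.01, 3.01, 3.14, 3.14, 3.14].

### API

Orientations are given as a rotation vector (axis times angle).
In Python, from cell import status, viewer, arm gives the robot as it stands.
- The arm moves only by the tool jog_arm, never from a script. Its argument "commands" is text: rows parted by semicolons, each of 7 numbers parted by spaces: the closure, from -1 (fully open) to 1 (shut), then the shift along the world's x, y, z normalised to -1 to 1, where 1 is 0.3 m, then the turn, a rotation vector about the world's x, y, z normalised to -1 to 1, where 1 is 2 pi rad. In form: jaw dx dy dz wx wy wz; .... A call has exactly 5 rows; each row shifts and turns the commanded pose from where the row before left it; what a row does not reach is not made up. A row lasts 1/10 s, in which the tool goes at most 50 mm and 8.59 degrees, less where a joint would pass 70% of its speed; a pose out of reach is approached as far as the arm can. A call with a number of a shift or a turn outside -1 to 1 is refused whole. A call with a gripper value outside its range is refused whole. The fingers move at their own pace and stop on an object; "force" is the grip in N (left out, the last holds). Time passes only in rows, so rows that do not move let the fingers close, or fill a call up. It gives the time, the measured TCP pose, the force and the opening at its end, in the units of the state.
- status.observe(): the state, without advancing time (a new reading comes with each control period).
- viewer.get_image(name): name is "scene" or "top" or "wrist"; returns a dict with "pixels" (400x640x3 uint8, red, green, blue), "z_map" (400x640 float32, m along the optical axis (not along the pixel's ray), 0 where there is no reading), "camera_matrix" (3x3 intrinsics, pixels), "R" (3x3) and "t" (3): a world point X has camera coordinates R X + t. Camera axes: x right, y down, z forward; pixel columns grow to the right and rows downward; lengths in m; the calibration is good to about 2 mm. The wrist camera is an equidistant fisheye: a pixel r from the principal point sees the ray r / f radians off the axis. A picture is of the moment at which its call begins.
- arm.sign_off(): hands the job in, once; it reports no verdict.
The state is a dict: "clock": time; "joints": joint angles; "dq": joint speeds; "joint_efforts": joint torques, N m; "position": TCP position; "ee_rot": TCP orientation; "force": force on the tool from outside, world axes, zero at the start; "ft_torque": the same for the moment, N m; "width": opening from 0.0 (shut) to 1.0 (fully open).
Only numpy, scipy, OpenCV 4.12 (cv2) and the standard library are available. Lean on these libraries where they do the work, as an engineer would, in place of code of your own. Each camera call takes 0.05 s, during which the arm holds its last target. There are 200 camera calls.

## Working session

There is one attempt and no reset: what is moved stays moved. The work goes in short steps, Python scripts to look and compute and a tool call to move; the robot and the scene stay as the last step left them, time stands still between calls to the robot, and variables do not carry over. Pictures are saved under pics/ and viewed, about 8 in all and at most 12, crops included, and the job is handed in when it is done.

Besides the shell and the picture viewer there is one more tool, called after "Request:" as name(argument=value, ...), one argument or row to a line, values as JSON. jog_arm: Moves the arm, as the interface text tells. Scaled input: -1 to 1 covers 0.3 m each way for a shift and 2 pi rad each way for a turn. Its arguments: {"type":"object","properties":{"commands":{"type":"string"},"force":{"type":"number"}},"required":["commands"]}

```bash
mkdir -p pics; cat > h.py <<'E'
from cell import status, viewer, arm
import numpy as np, cv2
def grab(n):
    d=viewer.get_image(n); np.savez(f'{n}.npz',**d); return d
def pts(d):
    K,R,t=d['camera_matrix'],d['R'],d['t']; z=d['z_map']
    v,u=np.mgrid[:z.shape[0],:z.shape[1]]
    c=np.stack([(u-K[0,2])/K[0,0]*z,(v-K[1,2])/K[1,1]*z,z],-1)
    p=(c-t)@R; p[z==0]=np.nan; return p
E
python3 - <<'E'
from h import *
s=status.observe(); print(s)
for n in ('scene','top'):
    d=grab(n); cv2.imwrite(f'pics/{n}0.png',d['pixels'][...,::-1]); print(n,d['R'],d['t'],d['camera_matrix'])
E
```

```text
{'clock': 0.0, 'joints': array([ 1.2063753 ,  0.43519047,  0.02493795,  1.5740623 , -0.0116222 ,
        1.13400227, -0.0750921 ]), 'dq': array([ 0.00050706,  0.00038051, -0.00100091, -0.00025308,  0.00160812,
       -0.00083529, -0.00192652]), 'joint_efforts': array([-1.68240655e-03, -6.67851162e+01,  9.83690433e-01, -3.14450133e+01,
       -6.08453597e-02,  4.29234607e-02,  1.54226159e-04]), 'position': array([ 0.16161966, -0.60322869,  0.22597821]), 'ee_rot': array([-2.49170924e+00,  1.91199046e+00,  1.98479297e-03]), 'force': array([-0.41180522, -0.48890501, -0.18231484]), 'ft_torque': array([-0.0063845 ,  0.02839146,  0.01365466]), 'width': 1.000502277500295}
scene [[ 0.71286124 -0.70118049  0.0132202 ]
 [-0.53761911 -0.55848556 -0.63171162]
 [ 0.45032715  0.44321529 -0.77509074]] [-0.21862188  0.59555579  0.71882135] [[497.36259938   0.         320.61800859]
 [  0.         497.36259938 204.81995223]
 [  0.           0.           1.        ]]
top [[ 0.21323559 -0.97694996  0.00996783]
 [-0.88022357 -0.19653065 -0.43195159]
 [ 0.42395408  0.08333353 -0.90184171]] [0.16734105 0.66098989 0.87484889] [[455.56685615   0.         316.70349754]
 [  0.         455.56685615 207.33802846]
 [  0.           0.           1.        ]]
```

View pics/scene0.png

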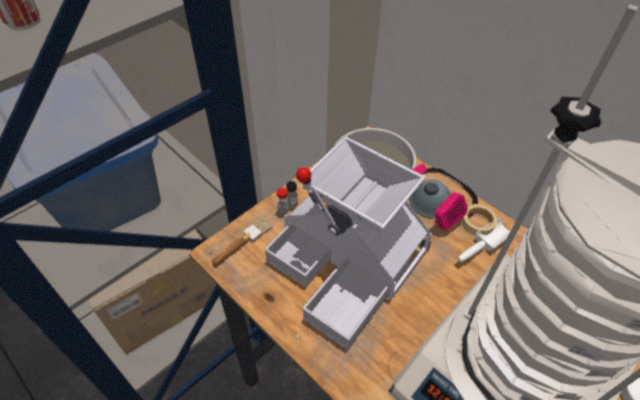

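View pics/top0.png

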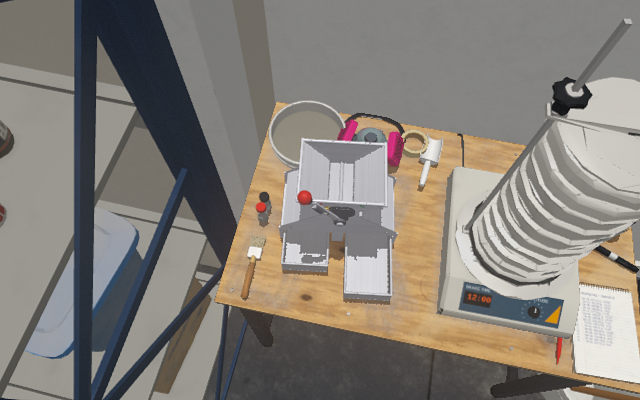

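The right-hand pan stands out: its front edge in the top view is at about (345–390, 297), against (283–327, 270) for the left one. The knob is at (305,197), the brush and vials are to the left, and the shaker is to the right. Next I measure these.

```bash
python3 - <<'E'
from h import *
def F(p): return np.round(p,4)
for n in('top','scene'):
    d=dict(np.load(n+'.npz')); p=pts(d); im=d['pixels'].astype(int)
    red=(im[...,0]>150)&(im[...,1]<70)&(im[...,2]<70)&(p[...,2]>.2)&(p[...,2]<.32)&(p[...,0]<.9)&(p[...,1]>0)
    q=p[red]; v,u=np.nonzero(red); print(n,'knob px',u.mean(),v.mean(),len(q))
    # sphere fit
    A=np.c_[2*q,np.ones(len(q))]; s=np.linalg.lstsq(A,(q**2).sum(1),rcond=None)[0]; print('sphere',F(s[:3]),np.sqrt(s[3]+s[:3]@s[:3]),'mean',F(q.mean(0)))
    C=-d['R'].T@d['t']; r=q.mean(0)-C; r/=np.linalg.norm(r); print('knob surf+10mm',F(q.mean(0)+r*.010))
    # hopper rim top
    m=(abs(p[...,2]-.220)<.006)&(p[...,0]>.4)&(p[...,0]<.95)&(p[...,1]>0)&(p[...,1]<.5)&~red
    q=p[m][:,:2].astype(np.float32); print('rim rect',len(q),cv2.minAreaRect(q))
    # pan rims
    m=(abs(p[...,2]-.045)<.005)&(p[...,0]>.3)&(p[...,0]<.7)&(p[...,1]>0.02)&(p[...,1]<.42)
    nl,l,st,ce=cv2.connectedComponentsWithStats(m.astype(np.uint8),connectivity=8)
    for i in range(1,nl):
        if st[i,4]>25:
            q=p[l==i]; print(' comp',st[i],'min',F(q.min(0)),'max',F(q.max(0)),'rect',cv2.minAreaRect(q[:,:2].astype(np.float32)))
    m=(abs(p[...,2])<.006)&(p[...,0]<.8)&(p[...,1]>0)&(p[...,1]<.4); q=p[m]; print('table xmin',F(np.percentile(q[:,0],[0,1,5])))
E
```

```text
top knob px 303.990990990991 196.3783783783784 111
sphere [0.5752 0.3258 0.2582] 0.012225425371347574 mean [0.5729 0.3249 0.2653]
knob surf+10mm [0.5773 0.3261 0.2564]
rim rect 1029 ((0.6654261350631714, 0.2625272572040558), (0.18049637973308563, 0.19301526248455048), 9.33188247680664)
 comp [281 230  49  37 253] min [0.4957 0.259  0.04  ] max [0.5991 0.3806 0.05  ] rect ((0.5471709966659546, 0.31997600197792053), (0.08919189125299454, 0.11204895377159119), 8.939159393310547)
 comp [344 233  48  64 366] min [0.4581 0.1013 0.0404] max [0.6211 0.2333 0.05  ] rect ((0.5399369597434998, 0.16608136892318726), (0.1494518220424652, 0.11213741451501846), 9.150002479553223)
table xmin [0.386  0.3892 0.3982]
scene knob px 303.1515151515151 172.08080808080808 99
sphere [0.574  0.3229 0.2618] 0.009557471999299587 mean [0.5728 0.3212 0.2664]
knob surf+10mm [0.5774 0.3263 0.2591]
rim rect 1188 ((0.6658161282539368, 0.2617500424385071), (0.17995630204677582, 0.19383740425109863), 9.475082397460938)
 comp [265 222  66  55 361] min [0.4961 0.2585 0.04  ] max [0.6017 0.3893 0.05  ] rect ((0.5470563173294067, 0.32300707697868347), (0.09022466838359833, 0.12051286548376083), 9.769543647766113)
 comp [331 250  12   8  30] min [0.5969 0.2381 0.0403] max [0.6048 0.2654 0.0498] rect ((0.5994175672531128, 0.25129619240760803), (0.004320051986724138, 0.027883285656571388), 13.723700523376465)
 comp [302 257  88  84 540] min [0.4587 0.0992 0.04  ] max [0.6234 0.2312 0.05  ] rect ((0.5421895384788513, 0.16590727865695953), (0.15496252477169037, 0.1130799651145935), 9.011743545532227)
 comp [393 258  16  21  38] min [0.639 0.125 0.041] max [0.6998 0.1361 0.0499] rect ((0.6694161295890808, 0.13086698949337006), (0.06165217235684395, 0.002669617999345064), 9.053257942199707)
table xmin [0.3859 0.3895 0.3993]
```

Estimates: splitter origin is near (0.673, 0.264) with yaw about 0.160. The right pan stands out about 62 mm. The knob is at about (0.575, 0.327, 0.256). I'm moving round on the robot's side, with the jaws across the splitter.

Request:
jog_arm(
  commands="0 0.055 0.14 0 0 0 -0.0033;0 0.055 0.14 0 0 0 -0.0033;0 0.055 0.14 0 0 0 -0.0033;0 0.055 0.14 0 0 0 -0.0033;0 0.055 0.14 0 0 0 -0.0033",
)

```text
clock: 0.6
position: [0.2445, -0.3918, 0.2265]
ee_rot: [-2.389, 2.04, 0.001]
force: [1.9, 0.3, 0.6]
width: 0.615
```

Request:
jog_arm(
  commands="0 0.055 0.14 0 0 0 0;0 0.055 0.14 0 0 0 0;0 0.055 0.14 0 0 0 0;0 0.055 0.14 0 0 0 0;0 0.055 0.14 0 0 0 0",
)

```text
clock: 1.1
position: [0.3268, -0.1819, 0.2268]
ee_rot: [2.39, -2.039, 0.0]
force: [0.7, -0.3, -0.0]
width: 0.498
```

Request:
jog_arm(
  commands="0 0.033 0.11 0 0 0 0;0 0.033 0.11 0 0 0 0;0 0.033 0.11 0 0 0 0;0 0.033 0.11 0 0 0 0;0 0.033 0.11 0 0 0 0",
)

```text
clock: 1.6
position: [0.3762, -0.0174, 0.2267]
ee_rot: [2.39, -2.039, 0.0]
force: [0.8, -0.5, -0.6]
width: 0.501
```

Request:
jog_arm(
  commands="0 0.033 0.11 0 0 0 0;0 0.033 0.11 0 0 0 0;0 0.033 0.11 0 0 0 0;0 0.033 0.11 0 0 0 0;0 0.033 0.11 0 0 0 0",
)

```text
clock: 2.1
position: [0.4258, 0.1475, 0.2266]
ee_rot: [2.389, -2.039, -0.0]
force: [0.8, -0.5, -0.2]
width: 0.498
```

Request:
jog_arm(
  commands="0 0 0 -0.12 0 0 0;0 0 0 -0.12 0 0 0;0 0 0 -0.12 0 0 0;0 0 0 -0.1 0 0 0;0 0 0 0 0 0 0",
)

```text
clock: 2.6
position: [0.4231, 0.1451, 0.0857]
ee_rot: [2.386, -2.035, -0.006]
force: [0.3, 0.3, 0.6]
width: 0.502
```

Request:
jog_arm(
  commands="0 0 0 -0.07 0 0 0;0 0 0 -0.07 0 0 0;0 0 0 -0.07 0 0 0;0 0 0 0 0 0 0;0 0 0 0 0 0 0",
)

```text
clock: 3.1
position: [0.4263, 0.1466, 0.0269]
ee_rot: [-2.39, 2.039, -0.001]
force: [-0.3, -0.1, -0.1]
width: 0.502
```

```bash
python3 - <<'E'
from h import *
a=grab('top')['pixels']; b=grab('scene')['pixels']
cv2.imwrite('pics/c1.png',np.hstack([a[100:400,180:560],b[100:400,180:560]])[...,::-1]); print(status.observe()['position'])
E
```

```text
[0.42671818 0.14671118 0.02722456]
```

View pics/c1.png

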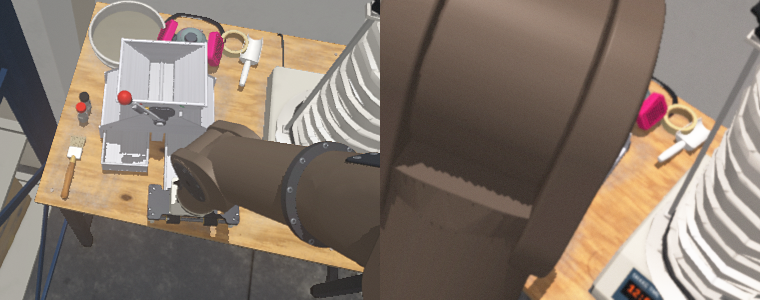

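The left crop shows the gripper in front of the right pan, at crop pixels (150–240, 185–222), with the fingers down and the knob still to the left at (125,97). In the scene view the arm hides the pans. I'm pushing along the bay.

Request:
jog_arm(
  commands="0 0.05 0.008 0 0 0 0;0 0.04 0.0065 0 0 0 0;0 0.04 0.0065 0 0 0 0;0 0.04 0.0065 0 0 0 0;0 0.04 0.0065 0 0 0 0",
)

```text
clock: 3.7
position: [0.4883, 0.1562, 0.0259]
ee_rot: [2.388, -2.038, -0.001]
force: [-5.9, -1.7, 3.3]
width: 0.5
```

Request:
jog_arm(
  commands="0 0.02 0.0032 0 0 0 0;0 0.02 0.0032 0 0 0 0;0 0.02 0.0032 0 0 0 0;0 0 0 0 0 0 0;0 0 0 0 0 0 0",
)

```text
clock: 4.2
position: [0.5072, 0.1595, 0.0259]
ee_rot: [-2.389, 2.039, -0.001]
force: [-0.5, 0.6, -0.9]
width: 0.501
```

Request:
jog_arm(
  commands="0 0.01 0.0016 0 0 0 0;0 0.01 0.0016 0 0 0 0;0 0.01 0.0016 0 0 0 0;0 0.007 0.0011 0 0 0 0;0 0 0 0 0 0 0",
)

```text
clock: 4.7
position: [0.5172, 0.161, 0.0256]
ee_rot: [2.389, -2.038, -0.001]
force: [-4.0, -0.8, 2.6]
width: 0.499
```

```bash
python3 -c "
from h import *
s=status.observe(); print(s['position'],s['force'])"
```

```text
[0.51724492 0.1609851  0.02564725] [-4.04006316 -0.81089293  2.62727852]
```

Request:
jog_arm(
  commands="0 0.006 0.001 0 0 0 0;0 0.006 0.001 0 0 0 0;0 0 0 0 0 0 0;0 0 0 0 0 0 0;0 0 0 0 0 0 0",
)

```text
clock: 5.2
position: [0.5195, 0.1614, 0.0255]
ee_rot: [2.388, -2.037, -0.002]
force: [-8.6, -0.9, 5.4]
width: 0.502
```

Request:
jog_arm(
  commands="0 0.006 0.001 0 0 0 0;0 0.006 0.001 0 0 0 0;0 0 0 0 0 0 0;0 0 0 0 0 0 0;0 0 0 0 0 0 0",
)

```text
clock: 5.7
position: [0.5195, 0.1613, 0.0251]
ee_rot: [2.385, -2.032, -0.006]
force: [-20.0, -3.3, 15.8]
width: 0.496
```

Stalled at x = 0.5195 with 20 N against the stop. I'm backing off, rising and checking.

Request:
jog_arm(
  commands="0 -0.03 -0.005 0 0 0 0;0 -0.07 -0.011 0 0 0 0;0 -0.1 -0.016 0 0 0 0;1 -0.1 -0.016 0 0 0 0;1 0 0 0.05 0 0 0",
)

```text
clock: 6.2
position: [0.4303, 0.1464, 0.0396]
ee_rot: [2.388, -2.034, -0.003]
force: [0.9, -0.3, -0.0]
width: 0.371
```

Request:
jog_arm(
  commands="1 0 0 0.15 0 0 0;1 0 0 0.16 0 0 0;1 0 0 0.16 0 0 0;1 0 0 0.16 0 0 0;1 0 0 0.16 0 0 0",
)

```text
clock: 6.7
position: [0.4353, 0.148, 0.2803]
ee_rot: [-2.388, 2.038, -0.002]
force: [0.6, 0.2, -0.3]
width: 0.006
```

```bash
python3 - <<'E'
from h import *
a=grab('top')['pixels']; b=grab('wrist')['pixels']
cv2.imwrite('pics/c2.png',np.hstack([a[100:400,180:560],cv2.resize(b,None,fx=.65,fy=.65)[:,:][:260].copy() if 0 else cv2.resize(b,(420,300))])[...,::-1]); print(status.observe())
E
```

```text
{'clock': 6.8, 'joints': array([ 0.12382829,  0.17577174, -0.65179948,  1.82813855,  0.11909633,
        1.16354603, -1.97962411]), 'dq': array([-0.01382253,  0.05958025,  0.01754435,  0.1127867 ,  0.03586662,
       -0.09636664, -0.03697417]), 'joint_efforts': array([  0.95860418, -42.71758676,  -3.09588969, -33.20575476,
        -0.43687128,   1.78062402,   0.63794693]), 'position': array([0.43848498, 0.14982229, 0.2842944 ]), 'ee_rot': array([-2.3815931 ,  2.03276316, -0.01090431]), 'force': array([-0.09973897,  0.38432365, -0.87897719]), 'ft_torque': array([ 0.0181879 , -0.02080247, -0.01671646]), 'width': 0.003989005840076492}
```

View pics/c2.png

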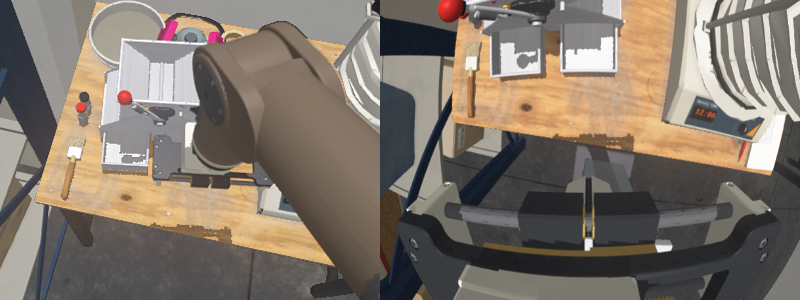

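The wrist crop shows both pan fronts nearly level, at (490–545, 75) and (562–615, 72), with the knob still over to the left. I'm measuring the rims from the wrist depth.

```bash
python3 - <<'E'
from h import *
d=dict(np.load('wrist.npz')); K=d['camera_matrix']; z=d['z_map']
v,u=np.mgrid[:400,:640]; x=(u-K[0,2])/K[0,0]; y=(v-K[1,2])/K[1,1]; r=np.hypot(x,y); g=np.where(r>1e-6,np.tan(r)/r,1)
p=(np.stack([x*g*z,y*g*z,z],-1)-d['t'])@d['R']; p[(z==0)|(r>1.45)]=np.nan
y0=.1602; c,s=np.cos(y0),np.sin(y0)
rel=p[...,:2]-[.673,.264]; S=np.stack([rel@[c,s],rel@[-s,c]],-1)
for nm,lo,hi in(('R',-.14,-.02),('L',.02,.14)):
    m=(abs(p[...,2]-.043)<.006)&(S[...,1]>lo)&(S[...,1]<hi)&(S[...,0]<-.1)&(S[...,0]>-.26)
    q=S[m]; 
    yb=(lo+hi)/2
    print(nm,len(q),'y range',q[:,1].min(),q[:,1].max())
    for a in np.arange(yb-.045,yb+.05,.015):
        w=q[abs(q[:,1]-a)<.0075]
        if len(w): print('  y%.3f front x %.4f'%(a,np.percentile(w[:,0],5)))
E
```

```text
R 524 y range -0.1310287720469092 -0.02006109563766953
  y-0.125 front x -0.1575
  y-0.110 front x -0.1579
  y-0.095 front x -0.1580
  y-0.080 front x -0.1581
  y-0.065 front x -0.1581
  y-0.050 front x -0.1580
  y-0.035 front x -0.1577
L 584 y range 0.02005701749304699 0.13250282685897782
  y0.035 front x -0.1598
  y0.050 front x -0.1595
  y0.065 front x -0.1597
  y0.080 front x -0.1597
  y0.095 front x -0.1598
  y0.110 front x -0.1597
  y0.125 front x -0.1583
```

Both pans are home: front walls at −0.158 and −0.160. Next is the lever, so I'm checking clearance to the left and refining the knob position.

```bash
python3 - <<'E'
from h import *
y0=.1602; c,s=np.cos(y0),np.sin(y0)
S=lambda x,y:np.round([.673+c*x-s*y,.264+s*x+c*y],4)
print('knob expected',S(-.0885,.0787),'start TCP',S(-.0885,.0787+.034+.025),'end',S(-.0885,-.0787+.034))
for a in('scene','top'):
    d=grab(a) if 0 else dict(np.load(a+'.npz')); 
    p=pts(d); im=d['pixels'].astype(int)
    m=(p[...,2]>.2)&(p[...,2]<.8)&(p[...,0]>.35)&(p[...,0]<.8)&(p[...,1]>.36)&(p[...,1]<.9)
    q=p[m]; print(a,len(q)); 
    for lo in np.arange(.36,.9,.06):
        w=q[(q[:,1]>=lo)&(q[:,1]<lo+.06)]
        if len(w): print(' y%.2f'%lo,len(w),w.min(0).round(3),w.max(0).round(3))
E
```

```text
knob expected [0.5731 0.3276] start TCP [0.5637 0.3858] end [0.5928 0.2058]
scene 13586
 y0.48 3717 [0.35  0.508 0.317] [0.8   0.54  0.593]
 y0.54 3198 [0.35  0.54  0.317] [0.688 0.6   0.592]
 y0.60 2338 [0.35 0.6  0.2 ] [0.688 0.66  0.5  ]
 y0.66 715 [0.35 0.66 0.2 ] [0.56  0.72  0.532]
 y0.72 1345 [0.35 0.72 0.2 ] [0.487 0.78  0.5  ]
 y0.78 1044 [0.35 0.78 0.2 ] [0.685 0.84  0.269]
 y0.84 1229 [0.35 0.84 0.2 ] [0.688 0.9   0.274]
top 46416
 y0.36 76 [0.674 0.36  0.212] [0.74  0.371 0.223]
 y0.48 14797 [0.35 0.51 0.2 ] [0.8   0.54  0.799]
 y0.54 11707 [0.35  0.54  0.201] [0.688 0.6   0.8  ]
 y0.60 4082 [0.35 0.6  0.2 ] [0.588 0.66  0.502]
 y0.66 6263 [0.35 0.66 0.2 ] [0.688 0.72  0.562]
 y0.72 5000 [0.35 0.72 0.2 ] [0.688 0.78  0.563]
 y0.78 2781 [0.492 0.78  0.361] [0.688 0.84  0.552]
 y0.84 1710 [0.683 0.84  0.361] [0.688 0.9   0.538]
```

The rack face is at y ≈ 0.51. The gripper body stays about 40 mm clear of it at TCP y = 0.373. I'm going round the knob to its left side.

Request:
jog_arm(
  commands="1 0.016 0.138 0 0 0 0;1 0.016 0.138 0 0 0 0;1 0.016 0.138 0 0 0 0;1 0.016 0.138 0 0 0 0;1 0.016 0.138 0 0 0 0",
)

```text
clock: 7.3
position: [0.4597, 0.3567, 0.2776]
ee_rot: [-2.388, 2.039, -0.001]
force: [1.1, -0.6, 0.2]
width: 0.005
```

Request:
jog_arm(
  commands="1 0 0 0 0 0 0;1 0 0 0 0 0 0;1 0 0 0 0 0 0;1 0 0 0 0 0 0;1 0 0 0 0 0 0",
)

```text
clock: 7.8
position: [0.4596, 0.3538, 0.278]
ee_rot: [-2.388, 2.041, -0.001]
force: [-0.5, 0.5, -0.5]
width: 0.006
```

Request:
jog_arm(
  commands="1 0.072 0.014 -0.023 0 0 0;1 0.072 0.014 -0.023 0 0 0;1 0.072 0.013 -0.023 0 0 0;1 0.072 0.013 -0.023 0 0 0;1 0.072 0.013 -0.023 0 0 0",
)

```text
clock: 8.3
position: [0.5683, 0.3742, 0.2432]
ee_rot: [-2.388, 2.04, -0.001]
force: [-0.2, -0.2, 0.4]
width: 0.0
```

```bash
python3 - <<'E'
from h import *
a=grab('top')['pixels']; b=grab('wrist')['pixels']
cv2.imwrite('pics/c3.png',np.hstack([a[100:400,180:560],cv2.resize(b,(420,300))])[...,::-1]); s=status.observe(); print(s['position'],s['force'])
E
```

```text
[0.56979472 0.37306127 0.24145405] [ 0.39564123 -0.46712778 -0.53723445]
```

View pics/c3.png

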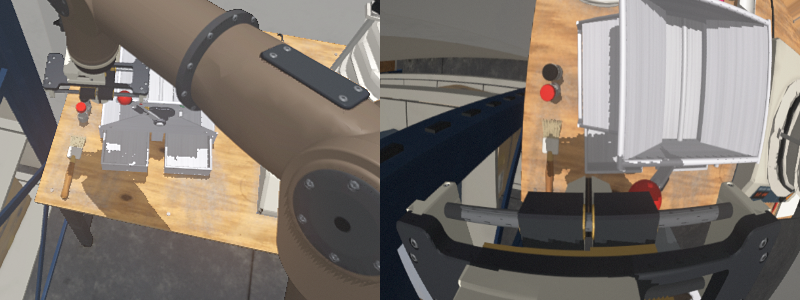

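The wrist crop shows the knob at (645,190), right beside the closed fingers at (588,200) and level with them. I'm pushing it to the right.

Request:
jog_arm(
  commands="1 0.005 -0.033 0 0 0 0;1 0.005 -0.033 0 0 0 0;1 0.005 -0.033 0 0 0 0;1 0.005 -0.033 0 0 0 0;1 0.005 -0.033 0 0 0 0",
)

```text
clock: 8.9
position: [0.5715, 0.3425, 0.2534]
ee_rot: [-2.38, 2.007, 0.019]
force: [-11.7, 42.5, 42.1]
width: 0.004
```

The force is high, 42 N sideways and 42 N up. The knob rises as it swings and jams by friction against a tool held at constant height. I'm following the arc upward instead.

Request:
jog_arm(
  commands="1 0 0 0.035 0 0 0;1 0 0 0.035 0 0 0;1 0 0 0.02 0 0 0;1 0 0 0 0 0 0;1 0 0 0 0 0 0",
)

```text
clock: 9.4
position: [0.5746, 0.3243, 0.2699]
ee_rot: [2.388, -2.04, 0.001]
force: [0.6, 0.5, 0.3]
width: 0.005
```

```bash
cat >> h.py <<'E'
def wpts(d):
    K=d['camera_matrix']; z=d['z_map']; v,u=np.mgrid[:400,:640]; x=(u-K[0,2])/K[0,0]; y=(v-K[1,2])/K[1,1]; r=np.hypot(x,y); g=np.where(r>1e-6,np.tan(r)/r,1)
    p=(np.stack([x*g*z,y*g*z,z],-1)-d['t'])@d['R']; p[(z==0)|(r>1.45)]=np.nan; return p
def knob(n):
    d=grab(n); p=wpts(d) if n=='wrist' else pts(d); im=d['pixels'].astype(int)
    m=(im[...,0]>110)&(im[...,1]<.4*im[...,0])&(im[...,2]<.4*im[...,0])&(p[...,2]>.2)&(p[...,2]<.33)&(abs(p[...,0]-.58)<.08)&(abs(p[...,1]-.25)<.15)
    q=p[m]
    if len(q)<8: print(n,len(q)); return
    C=-d['R'].T@d['t']; r=q.mean(0)-C; r/=np.linalg.norm(r); k=q.mean(0)+.010*r
    rel=k[:2]-[.673,.264]; c,s=np.cos(.1602),np.sin(.1602); y=rel@[-s,c]
    print(n,len(q),'knob',k.round(4),'splitter xy',np.round([rel@[c,s],y],4),'joint~',round(.65-np.arctan2(y,k[2]-.15),3))
E
python3 - <<'E'
from h import *
for n in('top','scene','wrist'): knob(n)
d=np.load('wrist.npz')['pixels']; t=np.load('top.npz')['pixels']
cv2.imwrite('pics/c4.png',np.hstack([t[80:380,180:560],cv2.resize(d,(420,300))])[...,::-1])
E
```

```text
top 69 knob [0.5776 0.2917 0.2704] splitter xy [-0.0897  0.0426] joint~ 0.31
scene 0
wrist 585 knob [0.5837 0.2955 0.2749] splitter xy [-0.0831  0.0453] joint~ 0.302
```

View pics/c4.png

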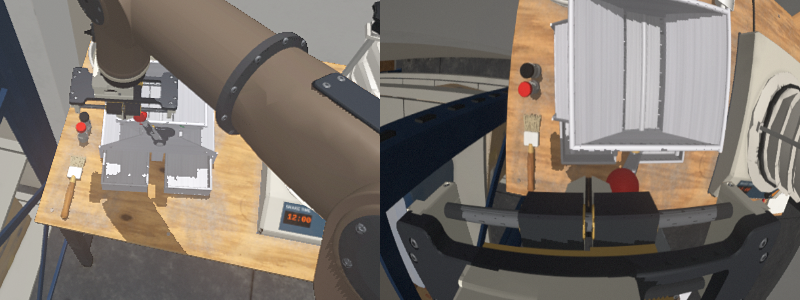

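The knob is at joint ≈ 0.31, touching the finger. I'm continuing to the right.

Request:
jog_arm(
  commands="1 0.0042 -0.0263 0 0 0 0;1 0.0042 -0.0263 0 0 0 0;1 0.0042 -0.0263 0 0 0 0;1 0.0042 -0.0263 0 0 0 0;1 0.0042 -0.0263 0 0 0 0",
)

```text
clock: 10.05
position: [0.5792, 0.2948, 0.2776]
ee_rot: [-2.386, 2.022, 0.008]
force: [-14.7, 12.9, 45.6]
width: 0.004
```

Request:
jog_arm(
  commands="1 0.0042 -0.0263 -0.005 0 0 0;1 0.0042 -0.0263 -0.005 0 0 0;1 0.0042 -0.0263 -0.005 0 0 0;1 0 0 0 0 0 0;1 0 0 0 0 0 0",
)

```text
clock: 10.55
position: [0.5848, 0.2719, 0.2792]
ee_rot: [-2.379, 2.019, -0.001]
force: [-20.4, 6.4, 71.8]
width: 0.005
```

Upward force is 72 N, so the tip seems to be riding on the knob. I'm relieving it upward and looking.

Request:
jog_arm(
  commands="1 0 0 0.03 0 0 0;1 0 0 0.03 0 0 0;1 0 0 0 0 0 0;1 0 0 0 0 0 0;1 0 0 0 0 0 0",
)

```text
clock: 11.05
position: [0.5845, 0.2649, 0.2866]
ee_rot: [-2.388, 2.034, 0.001]
force: [-5.0, 4.4, 18.8]
width: 0.005
```

```bash
python3 - <<'E'
from h import *
for n in('top','wrist','scene'): knob(n)
d=np.load('wrist.npz')['pixels']; t=np.load('top.npz')['pixels']
cv2.imwrite('pics/c5.png',np.hstack([cv2.resize(t[100:250,220:420],(400,300)),d[100:400,120:520]])[...,::-1])
s=status.observe(); print(s['position'],s['force'])
E
```

```text
top 43 knob [0.5839 0.2418 0.2789] splitter xy [-0.0915 -0.0077] joint~ 0.71
wrist 286 knob [0.5911 0.2452 0.2842] splitter xy [-0.0839 -0.0055] joint~ 0.691
scene 0
[0.58451149 0.26488994 0.28657361] [-4.48617047  4.31130683 19.04142166]
```

View pics/c5.png

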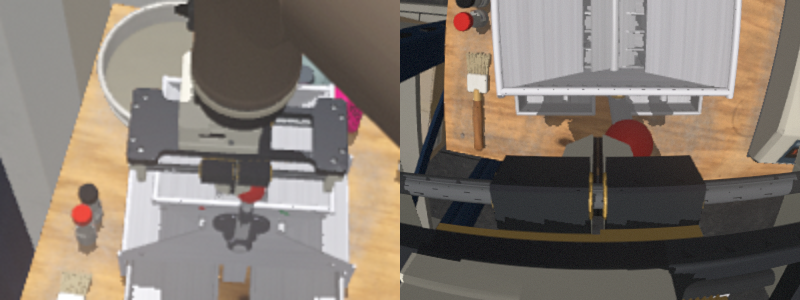

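The lever is at its half-open detent (≈ 0.68) and the tip sits on the knob's upper left. I'm lifting, stepping left and going lower for the second half.

Request:
jog_arm(
  commands="1 0 0 0.06 0 0 0;1 0 0 0 0 0 0;1 -0.01 0.06 0 0 0 0;1 -0.01 0.06 0 0 0 0;1 0 0 0 0 0 0",
)

```text
clock: 11.7
position: [0.5773, 0.3004, 0.3004]
ee_rot: [2.392, -2.035, -0.003]
force: [-0.7, 0.2, -0.4]
width: 0.006
```

Request:
jog_arm(
  commands="1 0 0 -0.06 0 0 0;1 0 0 -0.06 0 0 0;1 0 0 -0.035 0 0 0;1 0 0 0 0 0 0;1 0 0 0 0 0 0",
)

```text
clock: 12.2
position: [0.5789, 0.298, 0.2554]
ee_rot: [2.389, -2.04, 0.0]
force: [-0.4, -0.4, 0.2]
width: 0.002
```

```bash
python3 - <<'E'
from h import *
for n in('top','wrist'): knob(n)
s=status.observe(); print(s['position'],s['force']); r=s['position'][:2]-[.673,.264]; print('tool splitter',r@[.9872,.1595],r@[-.1595,.9872])
E
```

```text
top 71 knob [0.588  0.2468 0.2801] splitter xy [-0.0866 -0.0034] joint~ 0.676
wrist 535 knob [0.5915 0.244  0.284 ] splitter xy [-0.0836 -0.0068] joint~ 0.7
[0.57903762 0.29853884 0.25613191] [ 0.4437565   0.55877311 -0.1948985 ]
tool splitter -0.08725071935675953 0.04908373812179246
```

Request:
jog_arm(
  commands="1 0.0037 -0.023 0 0 0 0;1 0.0037 -0.023 0 0 0 0;1 0.0037 -0.023 -0.002 0 0 0;1 0.0037 -0.023 -0.004 0 0 0;1 0.0037 -0.023 -0.006 0 0 0",
)

```text
clock: 12.8
position: [0.5837, 0.2701, 0.2551]
ee_rot: [-2.387, 2.027, 0.006]
force: [-3.8, 16.7, 12.9]
width: 0.002
```

Request:
jog_arm(
  commands="1 0.0037 -0.023 -0.006 0 0 0;1 0.0037 -0.023 -0.008 0 0 0;1 0.0037 -0.023 -0.009 0 0 0;1 0.0037 -0.023 -0.01 0 0 0;1 0 0 0 0 0 0",
)

```text
clock: 13.3
position: [0.5891, 0.2359, 0.2425]
ee_rot: [-2.388, 2.039, -0.001]
force: [-0.3, 0.0, -0.2]
width: 0.005
```

```bash
python3 - <<'E'
from h import *
for n in('top','wrist'): knob(n)
E
```

```text
top 20 knob [0.5979 0.1941 0.2721] splitter xy [-0.0853 -0.0571] joint~ 1.087
wrist 9 knob [0.6045 0.1913 0.2652] splitter xy [-0.0792 -0.0608] joint~ 1.136
```

Request:
jog_arm(
  commands="1 0.0027 -0.0165 -0.004 0 0 0;1 0.0027 -0.0165 -0.004 0 0 0;1 0.0027 -0.0165 -0.004 0 0 0;1 0.0027 -0.0165 0 0 0 0;1 0 0 0 0 0 0",
)

```text
clock: 13.9
position: [0.5917, 0.2158, 0.2375]
ee_rot: [2.389, -2.039, -0.001]
force: [-0.4, -0.2, 0.0]
width: 0.004
```

```bash
python3 - <<'E'
from h import *
for n in('top','wrist'): knob(n)
E
```

```text
top 17 knob [0.6001 0.1735 0.2606] splitter xy [-0.0864 -0.0777] joint~ 1.262
wrist 16 knob [0.6064 0.1717 0.2571] splitter xy [-0.0805 -0.0805] joint~ 1.294
```

Request:
jog_arm(
  commands="1 0.0021 -0.013 0 0 0 0;1 0.0021 -0.013 0 0 0 0;1 0.0021 -0.013 0 0 0 0;1 0.001 -0.006 0 0 0 0;1 0 0 0 0 0 0",
)

```text
clock: 14.5
position: [0.5937, 0.2036, 0.238]
ee_rot: [-2.39, 2.038, 0.002]
force: [-1.2, 5.6, -3.1]
width: 0.004
```

Contact with the second stop at 5.6 N. I'm backing off and retracting for a last check.

Request:
jog_arm(
  commands="1 -0.005 0.033 0 0 0 0;1 -0.008 0.05 0 0 0 0;1 0 0 0.1 0 0 0;1 0 0 0.1 0 0 0;1 0 0 0.1 0 0 0",
)

```text
clock: 15.0
position: [0.5897, 0.229, 0.3294]
ee_rot: [2.391, -2.038, 0.0]
force: [1.1, 0.1, 0.4]
width: 0.004
```

Request:
jog_arm(
  commands="1 -0.12 0 0 0 0 0;1 -0.12 0 0 0 0 0;1 -0.12 0 0 0 0 0;1 -0.12 0 0 0 0 0;1 0 0 0 0 0 0",
)

```text
clock: 15.5
position: [0.4416, 0.2298, 0.3292]
ee_rot: [2.395, -2.033, 0.002]
force: [0.6, -0.1, 0.6]
width: 0.002
```

```bash
python3 - <<'E'
from h import *
knob('top'); knob('wrist'); knob('scene')
d=dict(np.load('wrist.npz')); p=wpts(d); c,s=np.cos(.1602),np.sin(.1602)
rel=p[...,:2]-[.673,.264]; S=np.stack([rel@[c,s],rel@[-s,c]],-1)
for nm,lo,hi in(('R',-.14,-.02),('L',.02,.14)):
    m=(abs(p[...,2]-.043)<.006)&(S[...,1]>lo)&(S[...,1]<hi)&(S[...,0]<-.1)&(S[...,0]>-.26); q=S[m]
    print(nm,[round(float(np.percentile(q[abs(q[:,1]-a)<.01][:,0],5)),4) for a in (lo+.025,lo+.06,lo+.095)])
cv2.imwrite('pics/c6.png',np.hstack([np.load('top.npz')['pixels'][80:380,180:560],cv2.resize(d['pixels'],(420,300))])[...,::-1])
print(status.observe()['position'])
E
```

```text
top 0
wrist 836 knob [0.6012 0.1725 0.2565] splitter xy [-0.0855 -0.0789] joint~ 1.287
scene 184 knob [0.6003 0.1712 0.2548] splitter xy [-0.0866 -0.08  ] joint~ 1.302
R [-0.1588, -0.1588, -0.1596]
L [-0.1597, -0.1589, -0.1591]
[0.44659624 0.22825862 0.3286068 ]
```

View pics/c6.png

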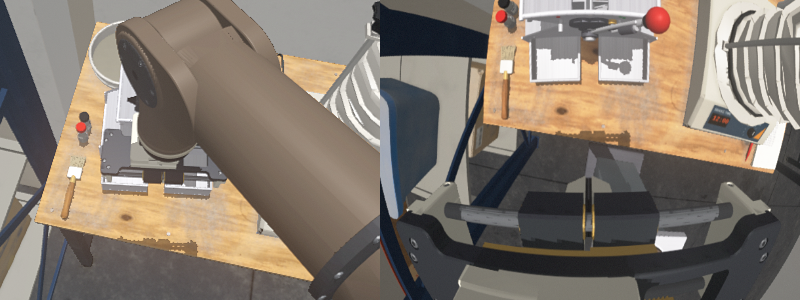

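The lever leans right in the wrist crop (knob at (655,20)), the two pan fronts are level, and the brush and vials haven't moved. I'm handing in.

```bash
python3 -c "
from h import *
arm.sign_off(); print(status.observe()['clock'])"
```

```text
the job is handed in; nothing more can be done
the job is handed in; nothing more can be done
```

The job is handed in after about 16 of the 45 s. The right-hand pan was pushed home first, and then the gate lever was pushed through its detent to the fully open stop.

**Pans:** I pushed the right pan about 62 mm until it stalled at 20 N against the stop bar, with the lever still shut. In the last check both pan fronts were at −0.159 to −0.160 m in the splitter frame, where home is −0.160, and in line with the bays.

**Lever:** The last check read the joint at about 1.29 (wrist camera) and 1.30 (scene camera), out of 1.30. The top camera's view of the knob was blocked by the arm.

**Brush and vials:** They look unmoved in the pictures, but I did not measure them.

**What went less well:** The first lever push, at constant height, jammed by friction on the rising knob and reached about 42 N sideways and 42 N up. Later the fingertip rode up onto the knob and pressed at about 72 N. Both were well under the 120 N wrist limit and, as far as I could see, on the fingers rather than the gripper body. I then backed off and did the second half lower, following the arc down, with readings up to about 17 N on any axis.

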